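# Dry blank with the electrode tweezers

## Task

Take the dry blank reading: lift the upturned funnel off the beaker and stand it on the free worktop on its wide rim, well aside from the beaker. Then lift the electrode tweezers off their rest by the two finger rests and, with both electrode plates hanging level inside the beaker, well below its rim and free of the glass, keep the legs squeezed so that the gap between the plates is at the long 12 mm mark. Hold that gap still for at least two seconds and finish like that, still holding the tweezers in the beaker; leave the beaker, the timer and the lone dropper bottle where they stand.

Things in the scene. Friction and masses are not known exactly. Their poses are not given: they have to be found in the camera images.
- probe: cordless electrode tweezers, 59 g, level on their rest: black head, two sprung steel legs. Origin midway between the finger rests (balance point), mid-height of the legs; +x along the legs to the plates, left leg at +y, z up. Head x -104 to -68 mm, 24 wide, 16 high. Legs 2.5 mm thick, 8 high (z -4 to 4), to x = 75 mm, there bent straight down to the plates
- jaw_left (a joint): left leg on an upright hinge at probe x -75, y +7 mm: 0 = free (sprung open), 0.107 rad = parallel to the tool axis, as at the 12 mm mark; at most 0.143 (plates nearly touch). Spring 6 N m/rad: about 9 N on each finger rest at the mark. Plate gap = 12 mm + 150 mm x (0.214 - jaw_left - jaw_right); 44 mm when free
- jaw_right (a joint): right leg, hinge at probe x -75, y -7 mm; values as for the left leg, growing as it is squeezed inwards
- finger_rest_left (a point): middle of the outer face of the left leg's ribbed finger rest, 22 mm long, 12 mm high. Over both rests: 38 mm when free (40.5 mm over their front edges), 22 mm at the 12 mm mark, where their faces are parallel; the plate gap changes about 2 mm for each mm here
- finger_rest_right (a point): the same on the right leg
- plate_left (a point): middle of the lower edge of the left plate's inner face; its distance from plate_right is the gap. Lies at probe x 75, z -42 mm. The plate is 14 mm long (along x), 2 mm thick, 18 mm high
- plate_right (a point): the same on the right plate
- scale_mark (a point): long black line for 12 mm on the scale tongue: an aluminium strip 8 mm wide at probe x = 55 mm, fixed to the left leg, lying across the right leg (top at z = 5 mm) and reaching about 30 mm past it; short lines every 4 mm of gap
- index (a point): index line on top of the right leg, on both sides of the tongue; it meets the long line when the plates are 12 mm apart
- rest: fixed rest of the tweezers: foot plate 160 x 74 mm, 10 high; saddle under the head, sides up to z 55 mm (lift straight up 20 mm or more); cross bar under the legs at x = 35 mm, ends turned up to z 59 mm at y +-33 mm. Origin on the worktop under the finger rests, axes as the tool's; tool axis 52 mm up. Open beside and below the finger rests down to the foot plate
- beaker: the beaker under the funnel: loose straight glass beaker, 54 mm outside, 44 mm clear inside, 72 mm high, floor 3 mm thick, 75 g; origin at the centre of its underside. The sprung-open plates are wider than its mouth: squeeze before lowering them. The worktop nearer the robot (x 0.40 to 0.47 m, y -0.35 to 0.05 m) is free of other things
- funnel: small cream plastic funnel, 30 g, standing upside down on the beaker as a dust cover: wide rim 65 mm across at its origin (centre of the rim plane, z up along the stem), cone up to z = 28 mm, stem 13 mm thick there tapering to 10 mm at its end at z = 68 mm. A 3 mm deep lip round the rim hangs over the beaker's rim, so lift it straight up
- bench_timer: small bench timer, 66 x 62 x 18 mm, loose, to be left alone; origin at the centre of its underside
- dropper: brown dropper bottle, 34 mm across, 102 mm high, standing alone behind the tweezers' rest, loose, to be left alone; origin at the centre of its underside
Things that resemble listed ones, but are neither listed nor needed, are in the scene too. There is more than one size of the funnel; the one meant has the size given above.

How it is judged:
By the outcome, as a careful person would: the job done as asked, in the order asked, and still so for the second after the job is handed in, while the arm keeps its last pose, push and grip.
It also fails if it takes over 54 s, if anything falls off the work surface, if the arm or the gripper's body presses on something with over 40 N, if the wrist force passes 120 N, or if a joint passes its speed limit or range.

## Robot

A 6-joint arm with a two-finger parallel gripper is mounted at the origin on a cart in front of the work surface, level with it; the furniture and walls round the work are solid. World frame = base frame: x ahead of the robot, y to its left, z up, the work surface at z = 0. Lengths are in mm, angles in degrees, forces in N, time in s.
With the tool pointing down it reaches from about 350 to 775 mm from the base axis. Payload 5.5 kg.
Tool frame: the origin (TCP) lies midway between the tips of the shut fingers; the grasp point (between the pads) lies 19 mm behind it; z points along the fingers, y is the line along which they close (so a half turn about z gives the same grasp; the last joint's range is limited). The gripper opens to 85 mm and grips with 20 to 120 N. Pads are 22 mm wide; open, the fingers measure 114 mm over their backs; the gripper's body (76 mm by 85 mm) begins 54 mm behind the grasp point. The pads swing forward as they close: fully open they stand 13 mm farther back than shut.
Start: joints at [62.59, 17.945, 2.641, 74.691, 0, 82.002], TCP at [191.13, 542.348, 231.323] pointing down, gripper open.
Joint ranges: [-158.12, 158.12], [-49.38, 96.58], [-58.88, 72.47], [-126.05, 133.96], [-84.25, 85.87], [-180, 180]. Speed limits (degrees/s): [147.25, 147.25, 180, 180, 180, 180].

## Interface

Orientations are given as [roll, pitch, yaw] about the fixed x, y, z axes, in that order (R = Rz(yaw) Ry(pitch) Rx(roll)).
In Python, from cell import get_state, grab_frame, camera_model, close_job, outline_of gives the robot as it stands.
- The arm moves only by the tool send_rows, never from a script. Its argument "series" is a list of rows, each a list of 3 entries, a list of its own where there are three numbers: the shift along the tool's x, y, z in parts of the range, where 1.0 means 500 mm, then the turn, a rotation vector about the tool's x, y, z in fractions of the full range, 1 being 90 degrees, then the opening, from -1 (shut) to 1 (fully open). A call has 1 to 8 rows; each row is the pose to reach, as a shift and turn from the pose commanded when the call began, along the tool's axes at that moment; what a row does not reach only later rows make up. A row lasts 1/10 s, in which the tool goes at most 50 mm and 8.59 degrees, less where a joint would pass 70% of its speed; a pose out of reach is approached as far as the arm can. Shift and turn numbers lie between -1 and 1, and a call with a number outside is refused. A call with a gripper value outside its range is refused whole. The fingers move at their own pace and stop on an object; "squeeze" is the grip in N (left out, the last holds). Time passes only in rows, so rows that repeat a pose let the fingers close. It gives the time, the measured TCP pose, the force, the opening and the grip force at its end, in the units of the state.
- get_state(): the state, without advancing time (a new reading comes with each control period).
- grab_frame(name): name is "scene" or "top"; returns the picture (400x640x3 uint8, red, green, blue); there is no depth.
- camera_model(name): a dict with "fov_y" (degrees; the focal length in pixels is half the picture's height over the tangent of half this angle, whatever the lens; pixels are square), "cx", "cy" (the principal point, pixels), "world_to_cam" (4x4, takes a point from world to camera coordinates). Camera axes: x right, y up, looking along -z (the intrinsics and any distortion apply to the point x, -y, -z); pixel columns grow to the right and rows downward; lengths in mm; the calibration is good to about 2 mm. A picture is of the moment at which its call begins. camera_model takes no time and is no camera call.
- close_job(): hands the job in; it is judged then, once.
Trained networks look in the newest picture that a camera, given by its name, has taken for a name from the list of things; names that differ only in an ending like _2 or _b are one class to them, and where a whole thing is asked for, a point or a joint stands for the part that bears it (a point fixed in the world has none). Each returns a list of dicts, best first, with "conf" (0 to 1); they miss things now and then, are a little off and sometimes report something else, mostly with a low value. They report only what shows in the picture. A call takes as long as a camera call. They do not tell look-alikes from the thing itself.
- outline_of(camera, query): "mask" (400x640 bool, what is visible of it) and "rect" ([left, top, width, height] in pixels, round what is visible of it).
The state is a dict: "clock": time; "q": joint angles; "qd": joint speeds; "tau": joint torques, N m; "eef_pos": TCP position; "ee_rot": TCP orientation; "ft_force": force on the tool from outside, world axes, zero at the start; "torque": the same for the moment, N m; "finger_gap": opening from 0.0 (shut) to 1.0 (fully open); "grasp_force": force on a finger pad.
Only numpy, scipy, OpenCV 4.12 (cv2) and the standard library are available. Lean on these libraries where they do the work, as an engineer would, in place of code of your own. Each camera call takes 0.05 s, during which the arm holds its last target. There are 200 camera calls.

## Working session

There is one attempt and no reset: what is moved stays moved. The work goes in short steps, Python scripts to look and compute and a tool call to move; the robot and the scene stay as the last step left them, time stands still between calls to the robot, and variables do not carry over. Pictures are saved under pics/ and viewed, at most 10 in all, crops included, and the job is handed in when it is done.

Besides the shell and the picture viewer there is one more tool, called after "Emit:" by a JSON object that holds its "api" and its "payload", one argument or row to a line. send_rows: Moves the arm, as the interface text tells. Its arguments: {"type":"object","properties":{"series":{"type":"array","items":{"type":"array"}},"squeeze":{"type":"number"}},"required":["series"]}

```bash
ls; mkdir -p pics; python3 - <<'E'
from cell import *
import cv2,numpy as np
s=get_state();print(s)
for c in ["scene","top"]:
    im=grab_frame(c);cv2.imwrite(f"pics/{c}0.png",im[:,:,::-1])
    m=camera_model(c);print(c,m)
    for q in ["probe","rest","beaker","funnel","bench_timer","dropper","finger_rest_left","plate_left","scale_mark"]:
        for d in outline_of(c,q)[:4]: 
            ys,xs=np.nonzero(d["mask"]);print(c,q,round(d["conf"],2),d["rect"],xs.mean().round(1),ys.mean().round(1))
print(get_state()["clock"])
E
```

```text
pics
{'clock': 0.0, 'q': array([ 6.25887544e+01,  1.79916273e+01,  2.57533904e+00,  7.46902730e+01,
       -3.03452016e-04,  8.20020018e+01]), 'qd': array([ 0.02307887,  0.0842389 , -0.07555149,  0.01484987, -0.01408852,
       -0.14271105]), 'tau': array([ 3.48142326e-03, -4.80632007e+01,  2.98529631e+01,  1.91491912e-02,
        9.15523060e-05,  2.42643367e-06]), 'eef_pos': array([190.88103093, 541.83829973, 230.38901911]), 'ee_rot': array([-1.79894433e+02, -1.45262720e-02,  1.60586740e+02]), 'ft_force': array([0.69887395, 0.70749342, 0.24561633]), 'torque': array([-0.00477854,  0.00313931,  0.0403549 ]), 'grasp_force': 0.0, 'finger_gap': 0.9954037581023658}
scene {'fov_y': 42.526806227862714, 'cx': 323.9871956464805, 'cy': 205.10497243267037, 'world_to_cam': array([[-6.98192452e-01, -7.15908752e-01,  1.39965517e-03,
         3.51433618e+02],
       [ 3.69916145e-01, -3.59086745e-01,  8.56865658e-01,
        -2.75762074e+02],
       [-6.12935026e-01,  5.98774889e-01,  5.15537860e-01,
        -1.01263539e+03],
       [ 0.00000000e+00,  0.00000000e+00,  0.00000000e+00,
         1.000
[... 1102 characters left out ...]
042020e-01,  2.70350696e-02,  1.58168127e-01,
        -5.41841436e+02],
       [-1.58213205e-01, -4.77000339e-04,  9.87404858e-01,
        -1.12182860e+03],
       [ 0.00000000e+00,  0.00000000e+00,  0.00000000e+00,
         1.00000000e+00]])}
top rest 0.57 [211.0, 188.2, 33.1, 54.5] 229.2 214.8
top funnel 0.79 [334.5, 195.9, 19.0, 22.8] 341.1 207.4
top funnel 0.7 [298.9, 195.0, 21.2, 13.9] 306.3 203.5
top funnel 0.67 [283.1, 243.2, 26.0, 35.3] 297.1 262.2
top funnel 0.49 [211.9, 182.7, 16.0, 30.9] 217.5 189.8
top bench_timer 0.95 [408.8, 178.8, 24.8, 21.9] 420.4 191.2
top dropper 0.65 [256.0, 136.9, 12.8, 13.9] 261.1 143.9
top finger_rest_left 0.71 [211.5, 181.0, 18.9, 46.3] 219.3 191.6
1.0
```

View pictures.

```bash
python3 - <<'E'
import cv2,numpy as np
a=cv2.imread("pics/scene0.png")[150:350,190:450];cv2.imwrite("pics/s1.png",cv2.resize(a,None,fx=3,fy=3,interpolation=cv2.INTER_CUBIC))
a=cv2.imread("pics/top0.png")[110:310,190:450];cv2.imwrite("pics/t1.png",cv2.resize(a,None,fx=3,fy=3,interpolation=cv2.INTER_CUBIC))
E
```

```text
(no output)
```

View pics/s1.png

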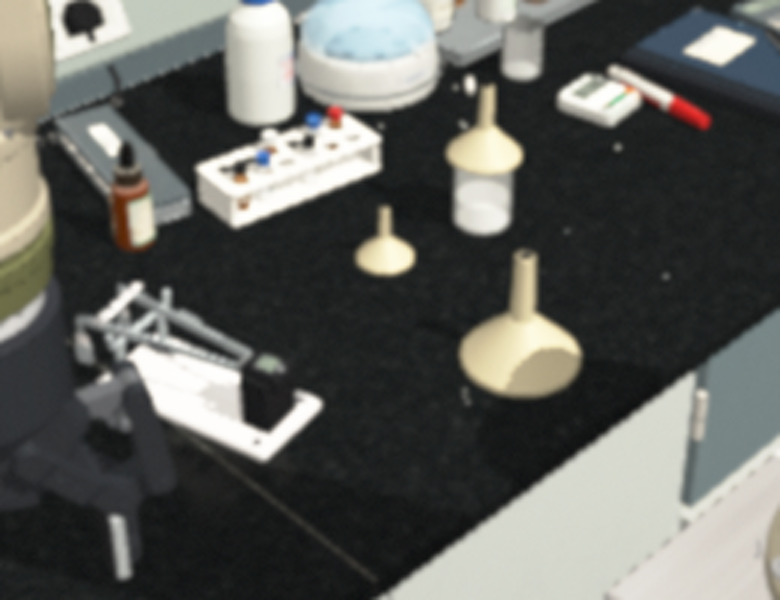

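View pics/t1.png

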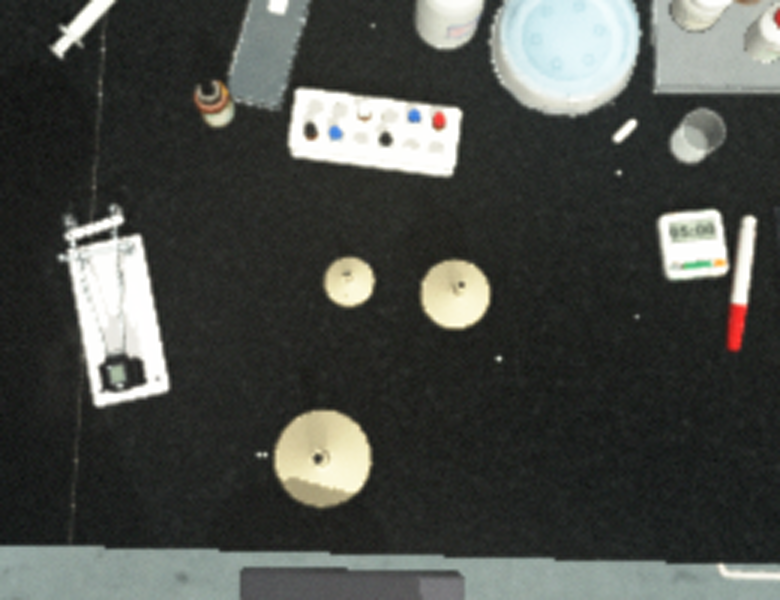

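```bash
cat > h.py <<'E'
import numpy as np,cv2
from cell import camera_model
from scipy.optimize import least_squares
M={c:camera_model(c) for c in("scene","top")}
def proj(c,P):
    m=M[c];f=200/np.tan(np.radians(m["fov_y"]/2))
    p=np.atleast_2d(P)@m["world_to_cam"][:3,:3].T+m["world_to_cam"][:3,3]
    return np.c_[m["cx"]+f*p[:,0]/-p[:,2],m["cy"]-f*p[:,1]/-p[:,2]]
def tri(s,t):
    r=least_squares(lambda P:np.r_[proj("scene",P)[0]-s,proj("top",P)[0]-t],[500,0,50]);return r.x.round(1),r.fun.round(1)
def atz(c,uv,z):
    r=least_squares(lambda P:proj(c,[P[0],P[1],z])[0]-uv,[500,0]);return r.x.round(1)
E
python3 - <<'E'
from h import *
S=lambda u,v:np.array([190+u/3,150+v/3]);T=lambda u,v:np.array([190+u/3,110+v/3])
for n,s,t in [("stem end",(488,88),(461,286)),("rim c",(484,155),(455,294)),("small stem",(385,208),(347,275)),("small rim",(386,256),(349,282)),
 ("big stem",(526,253),(319,458)),("big rim",(521,356),(323,458)),("dropper tip",(126,146),(206,88)),("head top",(269,366),(119,371)),("foot cornerR near",(322,404),(168,390)),("foot corner near L",(264,462),(97,407))]:
    print(n,*tri(S(*s),T(*t)))
# rim widths in top
for n,u1,u2,v,z in [("f",420,490,294,69),("small",323,375,282,0),("big",274,371,458,0)]:
    print(n,atz("top",T(u1,v),z),atz("top",T(u2,v),z))
for n,uv in [("head TL",(100,357)),("head TR",(143,352)),("head BL",(101,390)),("head BR",(145,388))]: print(n,atz("top",T(*uv),60))
for n,uv in [("nearL",(97,407)),("nearR",(168,389)),("farR",(142,235)),("farL",(68,252))]: print(n,atz("top",T(*uv),10))
for n,uv in [("barL",(68,235)),("barR",(120,220)),("barL top",(69,220)),("barR top",(117,210))]: print(n,atz("top",T(*uv),52))
E
```

```text
stem end [ 506.9 -106.5  135.4] [ 0.2  0.  -0.1 -0.1]
rim c [ 508.3 -105.5   68.7] [ 0.1  0.  -0.1 -0.1]
small stem [526.1  -2.3  51.4] [ 0.1  0.  -0.1 -0.1]
small rim [526.3  -3.1   1.6] [ 0.  0. -0. -0.]
big stem [352.   16.3  99.2] [ 0.1  0.  -0.1 -0.1]
big rim [351.3  16.9   1.6] [ 0.  0. -0. -0.]
dropper tip [696.1 136.8  97.3] [ 0.6  0.2 -0.5 -0.5]
head top [427.1 209.9  55.3] [-0.2 -0.   0.2  0.2]
foot cornerR near [413.3 171.8   5.8] [ 0.  0. -0. -0.]
foot corner near L [396.  242.2   3.2] [ 0.4  0.1 -0.3 -0.4]
f [507.1 -72.6] [ 508.9 -138.8]
small [525.7  23. ] [527.1 -29.3]
big [349.9  65. ] [352.5 -30.2]
head TL [440.  228.1]
head TR [445.9 187.8]
head BL [409.1 225.2]
head BR [412.1 183.9]
nearL [394.6 239.5]
nearR [414. 171.]
farR [566.9 205.5]
farL [547.6 278.4]
barL [557.5 268.4]
barR [573.7 219.1]
barL top [572.3 268.4]
barR top [583.5 222.6]
```

Careful with the scale: shifts go in shares of 500 mm and turns go in shares of 90 degrees. That gives: -0.274 m / 0.5 = -0.548, -0.27 m / 0.5 = -0.54, -2.43 degrees / 90 = -0.027.

Emit:
{"api": "send_rows", "payload": {
  "series": [
    [[-0.068,-0.068,0],[0,0,-0.027],0.2],
    [[-0.136,-0.136,0],[0,0,-0.054],0.2],
    [[-0.206,-0.202,0],[0,0,-0.0811],0.2],
    [[-0.274,-0.27,0],[0,0,-0.1078],0.2],
    [[-0.342,-0.338,0],[0,0,-0.1344],0.2],
    [[-0.41,-0.406,0],[0,0,-0.1622],0.2],
    [[-0.48,-0.472,0],[0,0,-0.1889],0.2],
    [[-0.548,-0.54,0],[0,0,-0.2157],0.2]
  ],
  "squeeze": 25
}}

```text
clock: 1.8
eef_pos: [360.5, 194.9, 231.7]
ee_rot: [180.0, 0.1, -179.9]
ft_force: [1.0, 1.4, -0.6]
finger_gap: 0.602
grasp_force: 0.0
```

In the tool's units: -0.3025 m / 0.5 = -0.605, -0.259 m / 0.5 = -0.518.

Emit:
{"api": "send_rows", "payload": {
  "series": [
    [[-0.042,-0.086,0],[0,0,0],0.2],
    [[-0.084,-0.172,0],[0,0,0],0.2],
    [[-0.126,-0.26,0],[0,0,0],0.2],
    [[-0.168,-0.346,0],[0,0,0],0.2],
    [[-0.21,-0.432,0],[0,0,0],0.2],
    [[-0.252,-0.518,0.02],[0,0,0],0.2],
    [[-0.296,-0.605,0.05],[0,0,0],0.2],
    [[-0.296,-0.605,0.09],[0,0,0],0.2]
  ]
}}

```text
clock: 2.6
eef_pos: [511.2, -111.4, 186.3]
ee_rot: [-179.8, 0.3, 179.7]
ft_force: [-0.7, 1.3, 0.6]
finger_gap: 0.602
grasp_force: 0.0
```

```bash
python3 - <<'E'
from cell import *
import cv2,numpy as np
from h import *
a=grab_frame("scene")[:,:,::-1];cv2.imwrite("pics/scene2.png",a)
b=grab_frame("top")[:,:,::-1];cv2.imwrite("pics/top2.png",b)
r=lambda x,k:cv2.resize(x,None,fx=k,fy=k,interpolation=cv2.INTER_CUBIC)
A=r(a[235:320,195:315],6);B=r(b[165:255,195:255],6)
cv2.imwrite("pics/c2.png",A);cv2.imwrite("pics/b2.png",B)
s=get_state();print(s["eef_pos"],s["ee_rot"])
print(outline_of("scene","funnel")[0]["rect"])
E
```

```text
[ 506.34165591 -106.70831675  183.42770099] [179.87894027  -0.28786397 179.84335754]
[345.2, 236.4, 38.6, 46.6]
```

View pics/c2.png

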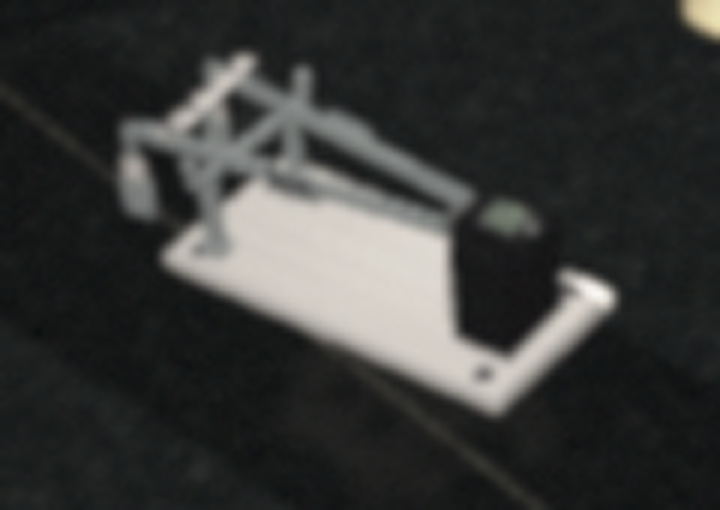

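View pics/b2.png

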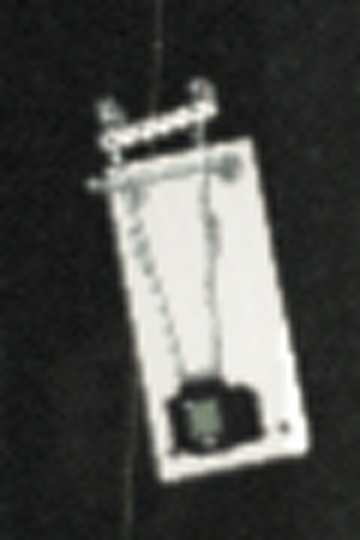

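In the tool's units: 0.08 m / 0.5 = 0.16, 0.078 m / 0.5 = 0.156.

Emit:
{"api": "send_rows", "payload": {
  "series": [
    [[0,0,0.06],[0,0,0],0.0],
    [[0,0,0.12],[0,0,0],-0.2],
    [[0,0,0.156],[0,0,0],-0.4],
    [[0,0,0.16],[0,0,0],-1],
    [[0,0,0.16],[0,0,0],-1],
    [[0,0,0.16],[0,0,0],-1],
    [[0,0,0.16],[0,0,0],-1],
    [[0,0,0.16],[0,0,0],-1]
  ]
}}

```text
clock: 3.55
eef_pos: [508.5, -106.0, 107.4]
ee_rot: [-180.0, 0.1, -180.0]
ft_force: [-1.1, 0.4, -0.3]
finger_gap: 0.124
grasp_force: 25.6
```

```bash
cat > fit.py <<'E'
from h import *
# crop px -> full px
S=lambda u,v:np.array([195+u/6,235+v/6]);T=lambda u,v:np.array([195+u/6,165+v/6])
foot=lambda sx,sy:("foot",sx,sy)
obs=[("top",T(165,482),foot(-1,1)),("top",T(306,452),foot(-1,-1)),("top",T(250,140),foot(1,-1)),("top",T(107,170),foot(1,1)),
("scene",S(497,415),foot(-1,1)),("scene",S(617,297),foot(-1,-1)),("scene",S(163,257),foot(1,1)),
]
def F(p,full=False):
    x,y,a,c,z=p;a=np.radians(a);R=np.array([[np.cos(a),-np.sin(a)],[np.sin(a),np.cos(a)]])
    out=[]
    for cam,uv,(k,sx,sy) in obs:
        P=R@np.array([c+80*sx,37*sy])+[x,y]
        out.append(proj(cam,[P[0],P[1],z])[0]-uv)
    return np.array(out).ravel()
r=least_squares(lambda p:F(np.r_[p[:2],p[2],0,p[3]]),[480,220,13,8]);print("foot centre x,y,yaw,z",r.x.round(2));print(r.fun.round(1))
# head top square & bar & tongue
print("tongue ends top z57",atz("top",T(92,184),57),atz("top",T(232,168),57))
print("bar ends z59",atz("top",T(108,140),59),atz("top",T(212,107),59))
print("leg-end",atz("top",T(105,105),52),atz("top",T(203,90),52))
print("head corners z60",[atz("top",T(*q),60) for q in [(178,383),(250,378),(258,445),(185,455)]])
print("display",tri(S(510,217),T(207,418)))
print("legs at head",atz("top",T(183,380),56),atz("top",T(217,375),56))
print("tongue/bar pts tri", tri(S(302,70),T(232,168)),tri(S(128,128),T(105,105)))
E
python3 fit.py
```

```text
foot centre x,y,yaw,z [481.96 225.29  13.35   5.12]
[-0.9  0.   0.3 -0.1  0.3 -0.2 -0.1 -0.3  0.4 -0.5  0.   0.3  0.1  0.4]
tongue ends top z57 [535.1 272.3] [544.7 205.7]
bar ends z59 [556.3 265.6] [573.8 216.6]
leg-end [574.7 270. ] [583.4 223.1]
head corners z60 [array([440.6, 224.3]), array([443.9, 190.5]), array([412.5, 184.9]), array([406.9, 218.9])]
display (array([424.8, 210.1,  58.9]), array([ 0.1,  0. , -0.1, -0.1]))
legs at head [442.4 223. ] [445.2 207. ]
tongue/bar pts tri (array([547.5, 208.3,  59.4]), array([ 1.2,  0.3, -1. , -1.1])) (array([576.4, 271.9,  49.6]), array([ 0.4,  0.1, -0.4, -0.4]))
```

In the tool's units: -0.129 m / 0.5 = -0.258, 0.073 m / 0.5 = 0.146.

Emit:
{"api": "send_rows", "payload": {
  "series": [
    [[0,0,-0.04],[0,0,0],-1],
    [[0,0,-0.09],[0,0,0],-1],
    [[0.02,-0.04,-0.1],[0,0,0],-1],
    [[0.06,-0.11,-0.1],[0,0,0],-1],
    [[0.1,-0.18,-0.09],[0,0,0],-1],
    [[0.14,-0.24,-0.06],[0,0,0],-1],
    [[0.146,-0.258,0],[0,0,0],-1],
    [[0.146,-0.258,0.06],[0,0,0],-1]
  ]
}}

```text
clock: 4.35
eef_pos: [435.0, -237.5, 76.6]
ee_rot: [-179.9, 0.2, 179.8]
ft_force: [0.0, 0.7, 0.5]
finger_gap: 0.128
grasp_force: 25.6
```

```bash
python3 - <<'E'
from cell import *
import cv2,numpy as np
a=grab_frame("scene")[:,:,::-1];b=grab_frame("top")[:,:,::-1]
r=lambda x,k:cv2.resize(x,None,fx=k,fy=k,interpolation=cv2.INTER_CUBIC)
cv2.imwrite("pics/p3.png",np.hstack([r(a[170:290,310:440],3),r(b[160:280,300:430],3)]))
s=get_state();print(s["eef_pos"],s["ee_rot"],s["finger_gap"])
E
```

```text
[ 432.10222778 -233.64728875   73.35838696] [179.76412295  -0.2887448  179.90906379] 0.12947611542675427
```

View pics/p3.png

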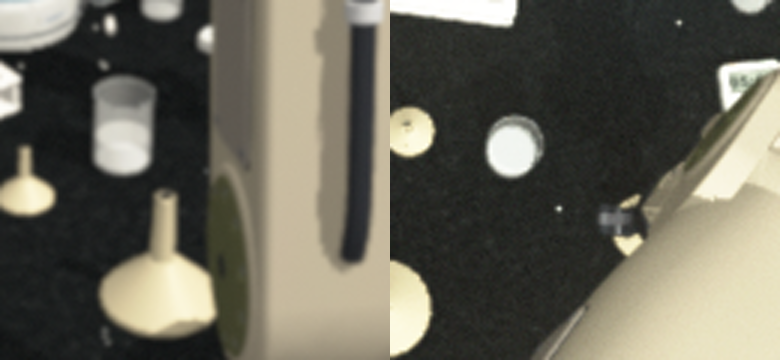

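In the tool's units: 0.038 m / 0.5 = 0.076, 0.037 m / 0.5 = 0.074.

Emit:
{"api": "send_rows", "payload": {
  "series": [
    [[0,0,0.04],[0,0,0],-1],
    [[0,0,0.064],[0,0,0],-1],
    [[0,0,0.074],[0,0,0],-1],
    [[0,0,0.076],[0,0,0],-1],
    [[0,0,0.076],[0,0,0],-1],
    [[0,0,0.076],[0,0,0],-0.6],
    [[0,0,0.076],[0,0,0],-0.2],
    [[0,0,0.076],[0,0,0],0.0]
  ]
}}

```text
clock: 5.25
eef_pos: [435.1, -235.0, 38.7]
ee_rot: [-180.0, 0.0, 180.0]
ft_force: [0.4, -0.3, 0.8]
finger_gap: 0.494
grasp_force: 0.0
```

In the tool's units: 0.19 m / 0.5 = 0.38, -0.16 m / 0.5 = -0.32.

Emit:
{"api": "send_rows", "payload": {
  "series": [
    [[0,0,-0.01],[0,0,0],0.0],
    [[0,0,-0.07],[0,0,0],0.0],
    [[0,0,-0.16],[0,0,0],0.2],
    [[0,0,-0.24],[0,0,0],0.4],
    [[0,0.08,-0.3],[0,0,0],0.4],
    [[0,0.18,-0.32],[0,0,0],0.4],
    [[0,0.28,-0.32],[0,0,0],0.4],
    [[0,0.38,-0.32],[0,0,0],0.4]
  ]
}}

```text
clock: 6.05
eef_pos: [435.0, -44.5, 199.6]
ee_rot: [-180.0, 0.1, 179.9]
ft_force: [0.9, -0.7, 0.5]
finger_gap: 0.697
grasp_force: 0.0
```

```bash
python3 - <<'E'
from cell import *
import cv2,numpy as np
from h import *
a=grab_frame("scene")[:,:,::-1];b=grab_frame("top")[:,:,::-1]
cv2.imwrite("pics/scene4.png",a);cv2.imwrite("pics/top4.png",b)
r=lambda x,k:cv2.resize(x,None,fx=k,fy=k,interpolation=cv2.INTER_CUBIC)
cv2.imwrite("pics/p4.png",np.hstack([r(a[150:290,310:450],2.7),r(b[160:300,290:430],2.7)]))
s=get_state();print(s["clock"],s["eef_pos"],s["ee_rot"],s["finger_gap"])
for c in("scene","top"):
  for d in outline_of(c,"funnel")+outline_of(c,"beaker"): print(c,d["rect"],d["conf"])
for c in("scene","top"): print(c,proj(c,[[435,-235,0],[435,-235,68],[507.5,-106,0]]))
E
```

```text
6.15 [433.80739243 -40.5731088  199.06384245] [ 1.79899714e+02  1.67951990e-02 -1.79555256e+02] 0.6974425529449856
scene [344.0, 235.9, 38.7, 47.8] 0.83
scene [312.9, 223.2, 13.7, 19.6] 0.65
scene [222.9, 255.1, 74.0, 49.7] 0.74
scene [339.3, 197.7, 20.7, 30.1] 0.72
scene [229.0, 247.1, 42.0, 23.6] 0.37
top [375.9, 223.8, 16.5, 20.2] 0.79
scene [[402.15085482 216.130762  ]
 [404.16474025 194.78701461]
 [351.02880789 223.61741777]]
top [[383.15635396 236.47060411]
 [387.18157005 235.02894442]
 [340.31011492 211.14433736]]
```

View pics/p4.png

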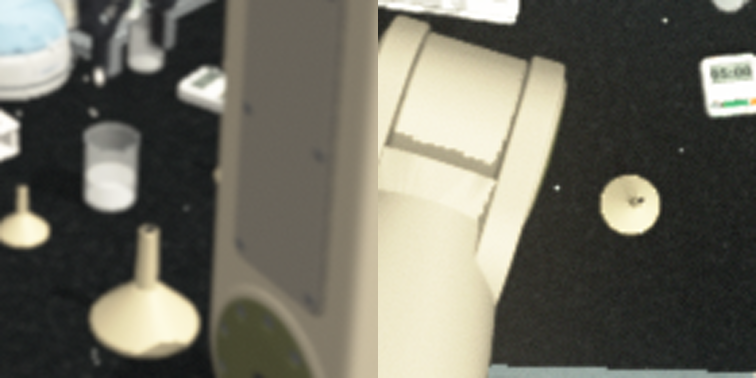

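In the tool's units: 0.275 m / 0.5 = 0.55, 0.088 m / 0.5 = 0.176, -13.3 degrees / 90 = -0.1478.

Emit:
{"api": "send_rows", "payload": {
  "series": [
    [[-0.024,0.092,0],[0,0,-0.0244],0.4],
    [[-0.048,0.184,0],[0,0,-0.0489],0.4],
    [[-0.072,0.276,0.02],[0,0,-0.0733],0.4],
    [[-0.096,0.368,0.06],[0,0,-0.0978],0.4],
    [[-0.12,0.46,0.1],[0,0,-0.1222],0.4],
    [[-0.144,0.55,0.15],[0,0,-0.1478],0.4],
    [[-0.144,0.55,0.176],[0,0,-0.1478],0.4],
    [[-0.144,0.55,0.176],[0,0,-0.1478],0.4]
  ]
}}

```text
clock: 7.15
eef_pos: [506.1, 228.4, 107.2]
ee_rot: [-180.0, -0.3, -166.7]
ft_force: [-1.0, -0.9, 0.2]
finger_gap: 0.701
grasp_force: 0.0
```

```bash
python3 - <<'E'
from cell import *
import cv2,numpy as np
a=grab_frame("scene")[:,:,::-1];b=grab_frame("top")[:,:,::-1]
r=lambda x,k:cv2.resize(x,None,fx=k,fy=k,interpolation=cv2.INTER_CUBIC)
cv2.imwrite("pics/p5.png",np.hstack([r(a[200:320,185:315],3),r(b[150:270,180:310],3)]))
for i in range(4):
    s=get_state();print(s["clock"],s["eef_pos"],s["ee_rot"],s["finger_gap"]);grab_frame("top")
E
```

```text
7.25 [507.128867   227.53382568 109.97635608] [-1.79979448e+02 -9.11898742e-02 -1.66836775e+02] 0.6972090890544607
7.3 [507.57936673 227.49420701 110.81806732] [-1.79988510e+02  5.05679383e-03 -1.66859208e+02] 0.6995204876423838
7.35 [507.8300165  227.61692326 111.31722362] [-1.79995318e+02  7.12110988e-02 -1.66862113e+02] 0.700892414048879
7.4 [507.8886756  227.77332064 111.55975512] [ 1.79997729e+02  1.05873054e-01 -1.66858402e+02] 0.6996428139860424
```

View pics/p5.png

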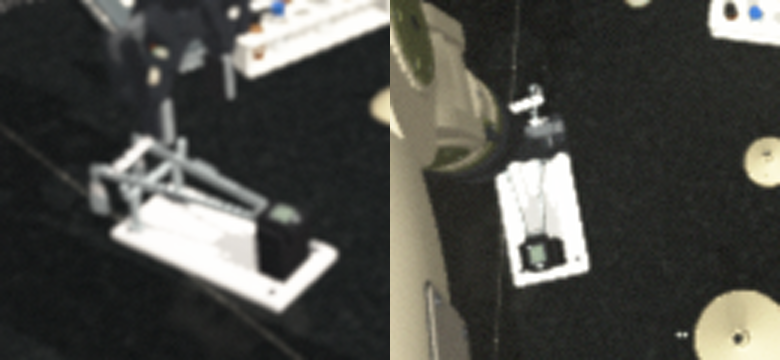

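In the tool's units: 0.077 m / 0.5 = 0.154, 0.065 m / 0.5 = 0.13.

Emit:
{"api": "send_rows", "payload": {
  "series": [
    [[0,0,0.04],[0,0,0],0.4],
    [[0,0,0.09],[0,0,0],0.4],
    [[0,0,0.13],[0,0,0],0.4],
    [[0,0,0.154],[0,0,0],0.4],
    [[0,0,0.154],[0,0,0],0.4],
    [[0,0,0.154],[0,0,0],0.4],
    [[0,0,0.154],[0,0,0],0.4]
  ]
}}

```text
clock: 8.15
eef_pos: [507.9, 229.4, 34.7]
ee_rot: [180.0, 0.1, -166.7]
ft_force: [0.2, -0.7, -0.0]
finger_gap: 0.702
grasp_force: 0.0
```

```bash
python3 - <<'E'
from cell import *
import cv2,numpy as np
a=grab_frame("scene")[:,:,::-1];b=grab_frame("top")[:,:,::-1]
cv2.imwrite("pics/scene6.png",a)
r=lambda x,k:cv2.resize(x,None,fx=k,fy=k,interpolation=cv2.INTER_CUBIC)
cv2.imwrite("pics/p6.png",np.hstack([r(a[235:305,195:295],4),r(b[160:230,190:290],4)]))
s=get_state();print(s["clock"],s["eef_pos"],s["ee_rot"],s["finger_gap"],s["ft_force"],s["torque"])
E
```

```text
8.25 [507.74710618 229.42407946  34.49982957] [ 1.79987289e+02  1.25650583e-01 -1.66705345e+02] 0.7008894225757881 [-0.15468763  0.0975693   0.77072087] [ 0.02907236  0.02996442 -0.02195699]
```

View pics/p6.png

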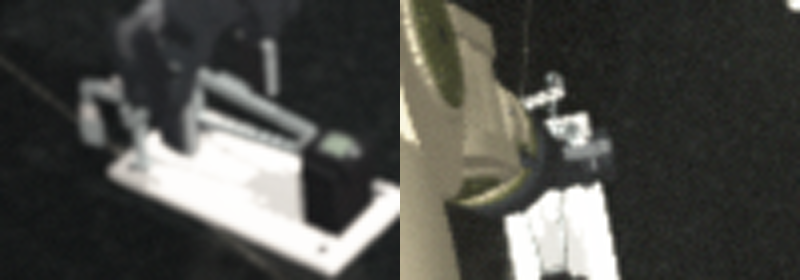

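In the tool's units: 0.001 m / 0.5 = 0.002.

Emit:
{"api": "send_rows", "payload": {
  "series": [
    [[0,0,0.002],[0,0,0],0.2],
    [[0,0,0.002],[0,0,0],0.0],
    [[0,0,0.002],[0,0,0],-0.05],
    [[0,0,0.002],[0,0,0],-0.1],
    [[0,0,0.002],[0,0,0],-0.1],
    [[0,0,0.002],[0,0,0],-0.15],
    [[0,0,0.002],[0,0,0],-0.2],
    [[0,0,0.002],[0,0,0],-0.2]
  ],
  "squeeze": 40
}}

```text
clock: 9.05
eef_pos: [507.2, 229.2, 32.5]
ee_rot: [-180.0, 0.0, -166.7]
ft_force: [1.1, 1.2, 2.7]
finger_gap: 0.398
grasp_force: 1.5
```

Emit:
{"api": "send_rows", "payload": {
  "series": [
    [[0,0,0],[0,0,0],-0.25],
    [[0,0,0],[0,0,0],-0.3],
    [[0,0,0],[0,0,0],-0.35],
    [[0,0,0],[0,0,0],-0.4],
    [[0,0,0],[0,0,0],-0.44],
    [[0,0,0],[0,0,0],-0.48],
    [[0,0,0],[0,0,0],-0.48],
    [[0,0,0],[0,0,0],-0.48]
  ]
}}

```text
clock: 9.85
eef_pos: [507.7, 229.4, 33.1]
ee_rot: [180.0, 0.1, -166.7]
ft_force: [1.4, -0.3, 7.4]
finger_gap: 0.261
grasp_force: 5.5
```

```bash
python3 - <<'E'
from cell import *
import numpy as np
g=[]
for i in range(6):
    grab_frame("top");s=get_state();g.append([s["finger_gap"],s["grasp_force"]])
print(np.mean(g,0),np.std(g,0),s["ft_force"],s["torque"],s["eef_pos"])
E
```

```text
[0.26125764 5.49146589] [0.00158134 0.00017411] [ 0.54288401 -0.27810138  6.98952346] [-0.00766208 -0.09165235 -0.02855771] [507.68090102 229.3774083   33.10367454]
```

In the tool's units: -0.1 m / 0.5 = -0.2, -0.095 m / 0.5 = -0.19.

Emit:
{"api": "send_rows", "payload": {
  "series": [
    [[0,0,-0.006],[0,0,0],-0.48],
    [[0,0,-0.02],[0,0,0],-0.48],
    [[0,0,-0.05],[0,0,0],-0.48],
    [[0,0,-0.09],[0,0,0],-0.48],
    [[0,0,-0.14],[0,0,0],-0.48],
    [[0,0,-0.19],[0,0,0],-0.48],
    [[0,0,-0.2],[0,0,0],-0.48],
    [[0,0,-0.2],[0,0,0],-0.48]
  ]
}}

```text
clock: 10.95
eef_pos: [507.2, 229.3, 132.9]
ee_rot: [180.0, 0.1, -166.7]
ft_force: [0.2, 0.4, -2.1]
finger_gap: 0.259
grasp_force: 8.0
```

```bash
python3 - <<'E'
from cell import *
import numpy as np,cv2
from h import *
g=[];A=[];B=[]
for i in range(5):
    A.append(grab_frame("scene").astype(float));B.append(grab_frame("top").astype(float));s=get_state();g.append([s["finger_gap"],s["grasp_force"]])
print(s["clock"],np.mean(g,0),np.std(g,0),s["ft_force"],s["torque"],s["eef_pos"],s["ee_rot"])
a=np.mean(A,0)[:,:,::-1];b=np.mean(B,0)[:,:,::-1]
cv2.imwrite("pics/sceneL.png",a);cv2.imwrite("pics/topL.png",b)
p=s["eef_pos"]; ux=np.array([.973,.230,0])
P=np.array([p+[0,0,19]+ux*k for k in(-100,0,75)]);print(proj("scene",P),proj("top",P))
for c in M: W=M[c]["world_to_cam"];print(c,-W[:3,:3].T@W[:3,3])
r=lambda x,k:cv2.resize(x,None,fx=k,fy=k,interpolation=cv2.INTER_CUBIC)
cv2.imwrite("pics/p7.png",np.hstack([r(a[185:285,195:295],4),r(b[130:230,195:295],4)]))
E
```

```text
11.45 [0.26122482 8.02848968] [0.00425936 0.00168367] [-0.10122746  0.59018845 -0.75563028] [-0.01172777  0.08274428  0.01052686] [506.60160649 229.08181568 131.81817802] [ 1.79999974e+02 -4.60830698e-02 -1.66703032e+02]
[[284.48104914 238.54593309]
 [246.97542    224.30026797]
 [220.82220647 214.36656122]] [[223.04908408 238.33201842]
 [216.69446756 201.05204741]
 [212.04917996 173.8000194 ]]
scene [-273.30255741  758.91254235  757.85104822]
top [ 358.68313792  -36.33379405 1193.59315613][ WARN:0@9.359] global loadsave.cpp:1063 imwrite_ Unsupported depth image for selected encoder is fallbacked to CV_8U.
```

View pics/p7.png

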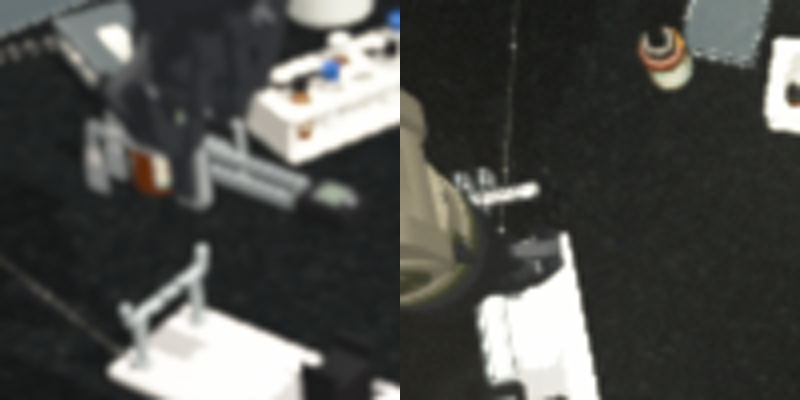

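In the tool's units: -0.194 m / 0.5 = -0.388, -0.167 m / 0.5 = -0.334, 8.3 degrees / 90 = 0.0922.

Emit:
{"api": "send_rows", "payload": {
  "series": [
    [[0.012,-0.024,0],[0,0,0.0056],-0.482],
    [[0.036,-0.072,0],[0,0,0.0167],-0.482],
    [[0.06,-0.124,0],[0,0,0.0289],-0.482],
    [[0.084,-0.176,0],[0,0,0.0411],-0.482],
    [[0.11,-0.228,0],[0,0,0.0533],-0.482],
    [[0.136,-0.28,0],[0,0,0.0667],-0.482],
    [[0.162,-0.334,0],[0,0,0.0789],-0.482],
    [[0.188,-0.388,0],[0,0,0.0922],-0.482]
  ]
}}

```text
clock: 12.25
eef_pos: [459.1, 17.1, 132.4]
ee_rot: [-180.0, 0.0, -175.1]
ft_force: [0.2, 0.9, -1.0]
finger_gap: 0.26
grasp_force: 8.1
```

In the tool's units: -0.123 m / 0.5 = -0.246, -0.116 m / 0.5 = -0.232, 5 degrees / 90 = 0.0556.

Emit:
{"api": "send_rows", "payload": {
  "series": [
    [[0.016,-0.05,0],[0,0,0.0111],-0.482],
    [[0.032,-0.1,0],[0,0,0.0222],-0.482],
    [[0.048,-0.15,0],[0,0,0.0333],-0.482],
    [[0.062,-0.2,0],[0,0,0.0444],-0.482],
    [[0.072,-0.232,0],[0,0,0.0522],-0.482],
    [[0.076,-0.246,0],[0,0,0.0556],-0.482],
    [[0.076,-0.246,0],[0,0,0.0556],-0.482],
    [[0.076,-0.246,0],[0,0,0.0556],-0.482]
  ]
}}

```text
clock: 13.05
eef_pos: [432.6, -106.8, 132.3]
ee_rot: [180.0, 0.0, 180.0]
ft_force: [0.6, -0.4, -1.0]
finger_gap: 0.262
grasp_force: 8.1
```

```bash
cat > look.py <<'E'
from cell import *
import numpy as np,cv2,sys
from h import *
n=sys.argv[1]
g=[];A=[];B=[]
for i in range(5):
    A.append(grab_frame("scene").astype(float));B.append(grab_frame("top").astype(float));s=get_state();g.append([s["finger_gap"],s["grasp_force"],*s["eef_pos"]])
print(s["clock"],np.mean(g,0).round(3),s["ft_force"].round(2),s["ee_rot"].round(2))
a=np.mean(A,0)[:,:,::-1];b=np.mean(B,0)[:,:,::-1]
np.savez(f"pics/{n}.npz",a=a,b=b)
p=np.mean(g,0)[2:]
P=np.array([p+[k,0,19+z] for k,z in((-86,8),(0,0),(75,0),(75,-42))]);S=proj("scene",P);T=proj("top",P);print(S.round(1),T.round(1))
r=lambda x,k:cv2.resize(np.clip(x,0,255).astype(np.uint8),None,fx=k,fy=k,interpolation=cv2.INTER_CUBIC)
def crop(im,c,w,h):
    x,y=int(c[0]-w//2),int(c[1]-h//2);print("crop origin",x,y);return im[y:y+h,x:x+w]
cv2.imwrite(f"pics/{n}.png",np.hstack([r(crop(a,S[2],56,80),7),r(crop(b,T[2],56,80),7)]))
E
python3 look.py p8
```

```text
13.55 [ 2.62000e-01  8.07900e+00  4.32883e+02 -1.06579e+02  1.32262e+02] [-0.02  0.48 -1.08] [ 179.99    0.   -179.97]
[[403.1 193.5]
 [375.1 183.9]
 [352.8 173.7]
 [352.3 188.1]] [[343.2 266. ]
 [343.5 232.5]
 [344.  204. ]
 [342.9 206.1]]
crop origin 324 133
crop origin 316 163
```

View pics/p8.png

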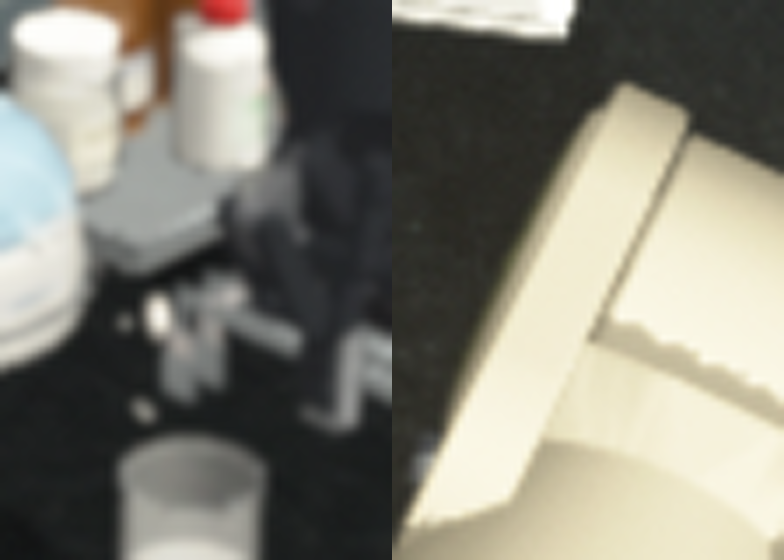

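```bash
python3 - <<'E'
from h import *
from cell import *
d=np.load("pics/p8.npz");a=d["a"].mean(2)
np.set_printoptions(linewidth=200)
print("cols",np.arange(342,364))
for r in range(176,196): print(r,a[r,342:364].round().astype(int))
p=np.array([432.9,-106.6,151.3])
for gap in(10,12,16):
  for z in(-42,-24): 
    for x in(68,82): print(gap,z,x,proj("scene",[p+[x,gap/2,z],p+[x,gap/2+2,z],p+[x,-gap/2-2,z],p+[x,-gap/2,z]]).round(1).tolist())
for o in outline_of("scene","beaker")[:2]: print(o["conf"],o["rect"])
th=np.linspace(0,6.283,60)
for c in [(507.5,-106)]:
  C=lambda z,R:np.c_[c[0]+R*np.cos(th),c[1]+R*np.sin(th),0*th+z]
  for cam in M:
    q=proj(cam,np.r_[C(72,27),C(0,27)]);print(cam,q.min(0),q.max(0)); q=proj(cam,C(72,27));print(" rim",q.min(0),q.max(0))
E
python3 - <<'E'
import cv2,numpy as np
im=cv2.imread("pics/p3.png",0).astype(int)
print(im[147,470:565:3]);print(im[100:200:3,515])
E
```

```text
cols [342 343 344 345 346 347 348 349 350 351 352 353 354 355 356 357 358 359 360 361 362 363]
176 [ 31  35  80 159 210 187 119 100 111 112 122 139 148 151 159 153 125  92  61  46  46  45]
177 [ 48  42  92 182 232 219 143 104  99  94 113 130 134 134 138 134 120 103  83  63  53  46]
178 [ 78  53  90 179 233 225 157 111  94  82 109 132 135 128 124 124 125 122 111  97  84  72]
179 [ 85  53  77 157 216 211 161 126 102  84 112 137 142 126 104 106 117 122 124 121 115 112]
180 [ 53  37  56 116 164 169 152 143 124 105 119 139 143 118  78  74  90 104 115 122 126 133]
181 [ 32  30  39  71 106 122 140 155 146 129 126 135 138 113  66  44  54  70  88 101 112 123]
182 [ 30  30  30  40  61  93 133 156 153 138 128 129 128 107  65  35  33  41  52  65  81  97]
183 [ 30  31  31  32  51  92 129 147 148 139 129 124 120  99  61  34  30  32  35  38  47  60]
184 [ 31  31  32  34  54  95 124 133 135 132 126 123 117  95  58  34  30  31  32  32  32  35]
185 [ 31  33  33  35  55  96 122 126 125 122 120 121 117  95  58  33  28  29  30  31  30  30]
186 [ 30  33  33  34  55  95 120 124 121 113 109 114 113  93  57 
[... 1510 characters left out ...]
.1]]
16 -24 68 [[352.4, 184.0], [351.8, 184.2], [357.1, 181.6], [356.6, 181.9]]
16 -24 82 [[348.4, 182.1], [347.8, 182.3], [353.1, 179.8], [352.6, 180.0]]
0.81 [339.0, 197.4, 22.1, 32.7]
scene [341.02448917 195.50743788] [362.10006676 229.17382848]
 rim [341.53083335 195.50743788] [362.10006676 205.9517046 ]
top [331.33737281 198.61397772] [351.37839967 220.08579514]
 rim [332.31354461 198.61397772] [351.37839967 217.52997723]
[ 38  39  38  35  43  93 198 251 243 242 243 243 242 243 243 243 243 243
 242 243 242 220 156 104  87  53  36  35  36  35  34  37]
[ 37  35  38  32  44  93 136 126 145 207 239 243 243 243 243 243 243 243
 242 243 243 243 243 245 242 183  82  35  36  38  42  39  39  37]
```

```bash
cat > gapfit.py <<'E'
from h import *
import sys
from scipy.ndimage import gaussian_filter
K=8
def render(p0,gap,yaw,sig,IL,IR,IB,bg,c0,r0,w,h,cam="scene"):
    R=cv2.Rodrigues(np.array([0,0,np.radians(yaw)]))[0]
    im=np.full((h*K,w*K),bg,np.float32)
    def poly(pts,I):
        q=(proj(cam,p0+np.array(pts,float)@R.T)-[c0-.5,r0-.5])*K
        cv2.fillPoly(im,[np.round(q*16).astype(np.int32)],float(I),shift=4)
    for s,I in((-1,IR),(1,IL)):   # right first (farther), p0 = mid of lower edge
        y1=s*gap/2;y2=s*(gap/2+2);a,b=max(y1,y2),min(y1,y2)
        poly([(-7,a,0),(7,a,0),(7,a,18),(-7,a,18)],I)
        poly([(-7,a,0),(-7,b,0),(-7,b,18),(-7,a,18)],IB)
    im=gaussian_filter(im,sig*K)
    return im.reshape(h,K,w,K).mean((1,3))
def fit(a,p0,c0,c1,r0,r1,mask=None):
    obs=a[r0:r1,c0:c1];m=np.ones(obs.shape) if mask is None else mask
    best=None
    for g0 in(10,13,17):
      def res(v): return ((render(p0+[v[0]*.7+v[1]*.0,-v[0]*.7*-1*-1,v[1]],v[2],v[3],abs(v[4])+.2,v[5],v[6],v[7],30,c0,r0,c1-c0,r1-r0)-obs)*m).ravel()
      o=least_squares(res,[0,0,g0,0,.8,125,120,110],diff_step=1e-2,x_scale=[1,1,1,2,.2,20,20,20],bounds=([-15,-15,5,-6,.2,80,80,30],[15,15,25,6,1.6,200,200,220]))
      print(g0,"cost",round(o.cost),o.x.round(2))
if __name__=="__main__":
    a=np.load(f"pics/{sys.argv[1]}.npz")["a"].mean(2)
    fit(a,np.array([507.9,-106.6,109.3]),346,362,184,192)
E
sed -i 's/p0+\[v\[0\]\*.7+v\[1\]\*.0,-v\[0\]\*.7\*-1\*-1,v\[1\]\]/p0+[-v[0]*.7,-v[0]*.7,v[1]]/' gapfit.py
timeout 200 python3 gapfit.py p8
```

```text
10 cost 8777 [  0.     2.33  17.6    4.4    1.59 171.82 120.77  30.26]
13 cost 9653 [  0.     2.6   14.23  -0.37   1.6  185.61 119.51  30.18]
17 cost 8175 [  0.     0.87  15.87  -3.82   1.5  180.72 121.56  30.  ]
```

```bash
python3 - <<'E'
s=open("gapfit.py").read()
s=s.replace("p0+[-v[0]*.7,-v[0]*.7,v[1]],v[2],v[3],","p0+[-(v[0]-20)*.7,-(v[0]-20)*.7,v[1]-20],v[2],v[3]-20,")
s=s.replace("[0,0,g0,0,.8,","[20,20,g0,20,.6,").replace("[-15,-15,5,-6,.2,80,80,30],[15,15,25,6,1.6","[5,5,5,16,.0,60,60,30],[35,35,25,24,1.6")
open("gapfit.py","w").write(s)
E
timeout 300 python3 gapfit.py p8
```

```text
10 cost 1124 [ 16.75  20.27  13.84  18.1    0.78 134.37 127.2  105.8 ]
13 cost 1120 [ 16.58  20.1   13.21  16.35   0.79 134.12 125.19 120.55]
17 cost 1066 [ 16.76  20.42  14.32  22.7    0.77 131.69 130.87  95.74]
```

In the tool's units: 0.025 m / 0.5 = 0.05, 0.022 m / 0.5 = 0.044.

Emit:
{"api": "send_rows", "payload": {
  "series": [
    [[0,0,0],[0,0,0],-0.5],
    [[0,0,0],[0,0,0],-0.5],
    [[0,0,0.01],[0,0,0],-0.5],
    [[0,0,0.03],[0,0,0],-0.5],
    [[0,0,0.044],[0,0,0],-0.5],
    [[0,0,0.05],[0,0,0],-0.5],
    [[0,0,0.05],[0,0,0],-0.5],
    [[0,0,0.05],[0,0,0],-0.5]
  ]
}}

```text
clock: 14.4
eef_pos: [432.8, -107.1, 107.2]
ee_rot: [180.0, -0.0, 180.0]
ft_force: [0.1, 0.2, -1.3]
finger_gap: 0.25
grasp_force: 9.0
```

```bash
python3 look.py p9; python3 - <<'E'
from h import *
import gapfit
a=np.load("pics/p9.npz")["a"].mean(2)
for r in range(190,206): print(r,a[r,343:362].round().astype(int))
p=proj("scene",[507.9,-106.6,84.3])[0];print(p)
gapfit.fit(a,np.array([507.9,-106.6,84.3]),346,362,191,196)
E
```

```text
14.9 [ 2.51000e-01  8.97000e+00  4.33002e+02 -1.07170e+02  1.07480e+02] [-0.17  0.49 -0.6 ] [-1.8e+02  1.0e-02  1.8e+02]
[[402.4 202.4]
 [374.7 192.5]
 [352.6 182.2]
 [352.1 196.3]] [[342.8 265.9]
 [343.1 233.1]
 [343.6 205.2]
 [342.6 207.3]]
crop origin 324 142
crop origin 315 165
190 [ 82  89  66  48  79 130 156 152 136 128 129 119  87  48  32  40  53  70
  88]
191 [ 97 119 100  65  84 127 150 151 140 128 124 118  90  50  30  30  33  40
  52]
192 [ 74 109 102  69  82 114 132 138 134 126 123 117  91  51  30  30  31  30
  32]
193 [ 43  63  62  55  80 108 121 125 124 123 123 118  92  51  31  30  31  30
  30]
194 [ 30  33  35  49  81 107 119 120 119 119 122 119  94  53  32  30  30  30
  30]
195 [ 36  43  54  73  94 112 120 120 116 118 123 122 101  64  42  35  31  29
  29]
196 [ 63  80  97 113 120 122 123 120 117 120 125 126 112  88  70  54  41  32
  28]
197 [102 119 130 137 135 130 125 120 119 121 122 120 114 105  96  82  65  48
  34]
198 [129 138 139 136 134 130 125 122 119 115 111 108 104 104 105 101  88  72
  52]
199 [137 135 134 133 133 130 127 123 118 113 108 103 100  99  99 100  98  94
  75]
200 [134 132 132 132 131 130 127 124 119 114 108 104  99  97  96  96  99 102
  86]
201 [134 133 133 133 130 128 126 122 118 113 109 104 100  97  95  94  94  97
  81]
202 [139 137 134 133 131 128 125 121 117 112 108 103  99  98  97  97  98  99
  80]
203 [149 147 139 136 133 129 126 121 117 111 107 103 100 102 105 109 113 106
  80]
204 [156 157 151 146 139 133 130 126 121 117 111 106 105 114 124 130 131 113
  75]
205 [157 163 162 158 150 147 145 143 139 134 128 123 121 131 144 147 140 113
  71]
[351.99342519 196.45303659]
10 cost 3057 [ 17.18  22.8   12.27  22.65   1.07 135.57 137.87 133.64]
13 cost 4122 [ 17.46  24.22  12.06  20.88   1.2  138.7  148.77 120.91]
17 cost 5673 [ 17.95  22.14  14.03  21.3    1.35 144.01 141.19 104.49]
```

Emit:
{"api": "send_rows", "payload": {
  "series": [
    [[0,0,0],[0,0,0],-0.52],
    [[0,0,0],[0,0,0],-0.54],
    [[0,0,0],[0,0,0],-0.55],
    [[0,0,0],[0,0,0],-0.55],
    [[0,0,0],[0,0,0],-0.55]
  ],
  "squeeze": 20
}}

```text
clock: 15.4
eef_pos: [432.8, -107.1, 107.3]
ee_rot: [180.0, 0.0, 180.0]
ft_force: [0.2, -0.4, -0.0]
finger_gap: 0.231
grasp_force: 10.9
```

Emit:
{"api": "send_rows", "payload": {
  "series": [
    [[0,0,0],[0,0,0],-0.57],
    [[0,0,0],[0,0,0],-0.58],
    [[0,0,0],[0,0,0],-0.58],
    [[0,0,0],[0,0,0],-0.58]
  ]
}}

```text
clock: 15.8
eef_pos: [432.8, -107.1, 107.3]
ee_rot: [180.0, 0.0, 180.0]
ft_force: [0.0, -0.4, -0.5]
finger_gap: 0.215
grasp_force: 11.8
```

Emit:
{"api": "send_rows", "payload": {
  "series": [
    [[0,0,0],[0,0,0],-0.6],
    [[0,0,0],[0,0,0],-0.61],
    [[0,0,0],[0,0,0],-0.61],
    [[0,0,0],[0,0,0],-0.61]
  ]
}}

```text
clock: 16.2
eef_pos: [432.8, -107.1, 107.3]
ee_rot: [180.0, 0.0, 180.0]
ft_force: [1.1, -0.3, -0.8]
finger_gap: 0.196
grasp_force: 12.7
```

Emit:
{"api": "send_rows", "payload": {
  "series": [
    [[0,0,0],[0,0,0],-0.64],
    [[0,0,0],[0,0,0],-0.66],
    [[0,0,0],[0,0,0],-0.66],
    [[0,0,0],[0,0,0],-0.66]
  ]
}}

```text
clock: 16.6
eef_pos: [432.8, -107.1, 107.3]
ee_rot: [180.0, 0.0, -180.0]
ft_force: [0.6, 0.5, -1.2]
finger_gap: 0.176
grasp_force: 19.8
```

```bash
python3 look.py p10|head -1; python3 - <<'E'
from h import *
import gapfit
a=np.load("pics/p10.npz")["a"].mean(2)
for r in range(186,196): print(r,a[r,343:362].round().astype(int))
E
```

```text
17.1 [ 1.79000e-01  1.98000e+01  4.32832e+02 -1.07104e+02  1.07275e+02] [-0.66 -0.47  0.47] [ 180.    0. -180.]
186 [ 32  33  33  31  31  31  47  82 105  98  73  62  75  92 107 117 119 110
  87]
187 [ 30  32  32  31  31  34  59  99 122 113  82  48  44  57  75  92 105 110
 104]
188 [ 30  31  31  31  33  38  69 116 142 139 107  59  33  34  43  58  75  91
 102]
189 [ 46  47  38  34  35  42  76 126 155 157 125  67  32  29  29  34  44  58
  75]
190 [ 82  89  66  41  35  45  80 124 152 156 126  70  33  28  28  30  31  36
  45]
191 [ 96 119 101  56  34  45  80 116 138 143 118  72  37  29  29  30  30  31
  32]
192 [ 75 109 103  60  33  45  79 109 126 127 108  72  39  29  29  30  31  31
  30]
193 [ 42  63  62  43  33  47  81 110 123 122 102  68  38  28  29  30  31  31
  29]
194 [ 30  32  34  37  43  61  96 117 123 120 101  68  40  32  30  30  30  30
  30]
195 [ 36  43  54  69  79  94 117 126 123 119 106  80  59  48  41  35  30  30
  29]
```

Emit:
{"api": "send_rows", "payload": {
  "series": [
    [[0,0,-0.016],[0,0,0],-0.66],
    [[0,0,-0.036],[0,0,0],-0.66],
    [[0,0,-0.05],[0,0,0],-0.66],
    [[0,0,-0.05],[0,0,0],-0.66],
    [[0,0,-0.05],[0,0,0],-0.66],
    [[0,0,-0.05],[0,0,0],-0.66]
  ]
}}

```text
clock: 17.7
eef_pos: [432.6, -107.0, 132.1]
ee_rot: [180.0, -0.0, 180.0]
ft_force: [-0.6, -0.5, -1.5]
finger_gap: 0.177
grasp_force: 19.8
```

```bash
python3 look.py q66|head -1
```

```text
18.2 [ 1.78000e-01  1.98090e+01  4.32670e+02 -1.07027e+02  1.32066e+02] [-0.82 -0.33 -0.52] [ 1.7999e+02 -1.0000e-02  1.8000e+02]
```

Emit:
{"api": "send_rows", "payload": {
  "series": [
    [[0,0,0],[0,0,0],-0.6],
    [[0,0,0],[0,0,0],-0.57],
    [[0,0,0],[0,0,0],-0.55],
    [[0,0,0],[0,0,0],-0.55],
    [[0,0,0],[0,0,0],-0.55]
  ]
}}

```text
clock: 18.7
eef_pos: [432.8, -107.1, 132.3]
ee_rot: [180.0, 0.0, 180.0]
ft_force: [0.1, 0.4, -1.0]
finger_gap: 0.223
grasp_force: 11.0
```

```bash
python3 look.py q55|head -1
```

```text
19.2 [ 2.27000e-01  1.09960e+01  4.32823e+02 -1.07104e+02  1.32270e+02] [-0.13  0.58  0.29] [180.   0. 180.]
```

Emit:
{"api": "send_rows", "payload": {
  "series": [
    [[0,0,0],[0,0,0],-0.53],
    [[0,0,0],[0,0,0],-0.51],
    [[0,0,0],[0,0,0],-0.51],
    [[0,0,0],[0,0,0],-0.51]
  ]
}}

```text
clock: 19.6
eef_pos: [432.8, -107.1, 132.3]
ee_rot: [180.0, -0.0, 180.0]
ft_force: [-0.5, -1.4, -0.9]
finger_gap: 0.242
grasp_force: 9.6
```

```bash
python3 look.py q51|head -1
```

```text
20.1 [ 2.46000e-01  9.58200e+00  4.32820e+02 -1.07091e+02  1.32278e+02] [-0.51 -0.38 -0.52] [179.99   0.   180.  ]
```

Emit:
{"api": "send_rows", "payload": {
  "series": [
    [[0,0,0],[0,0,0],-0.48],
    [[0,0,0],[0,0,0],-0.44],
    [[0,0,0],[0,0,0],-0.44],
    [[0,0,0],[0,0,0],-0.44]
  ]
}}

```text
clock: 20.5
eef_pos: [432.8, -107.1, 132.3]
ee_rot: [180.0, 0.0, 180.0]
ft_force: [-0.2, 0.5, -0.4]
finger_gap: 0.282
grasp_force: 6.9
```

```bash
python3 look.py q44|head -1
cat > joint.py <<'E'
from h import *
from gapfit import render
names=["q66","q55","q51","q44","p8"]
c0,c1,r0,r1=346,362,184,192
p0=np.array([507.9,-106.6,109.3])
obs=[np.load(f"pics/{n}.npz")["a"].mean(2)[r0:r1,c0:c1] for n in names]
n=len(names)
# v: gaps(n), view-shift(n), z, yaw, sig, IL,IR,IB ; all offset by 20 where near zero
def res(v):
    out=[]
    for i in range(n):
        s=v[n+i]-20
        out.append((render(p0+[-.7*s,-.7*s,v[2*n]-20],v[i]-20,v[2*n+1]-20,v[2*n+2],v[2*n+3],v[2*n+4],v[2*n+5],30,c0,r0,c1-c0,r1-r0)-obs[i]).ravel())
    return np.concatenate(out)
lo=[20]*n+[5]*n+[10,15,.4,60,60,30];hi=[42]*n+[35]*n+[30,25,1.3,200,200,220]
for yaw in(17,20,23):
    o=least_squares(res,[21.5,26,32,36,33]+[16.7]*n+[20.3,yaw,.75,130,128,100],diff_step=4e-3,bounds=(lo,hi),x_scale=[1]*(2*n+2)+[.1,20,20,20],max_nfev=40)
    x=o.x;print(round(o.cost),"gaps",(x[:n]-20).round(2),"shift",(x[n:2*n]-20).round(2),x[2*n:].round(2))
E
timeout 500 python3 joint.py
```

```text
21.0 [ 2.80000e-01  6.93200e+00  4.32834e+02 -1.07100e+02  1.32273e+02] [-0.09  0.23 -0.76] [179.99   0.   180.  ]
10510 gaps [ 2.05  6.73 11.38 16.22 13.7 ] shift [-2.63 -3.21 -2.75 -3.1  -3.48] [ 20.8   24.84   0.89 122.69 123.96 129.13]
9322 gaps [ 1.07  6.32 10.22 14.68 12.41] shift [-2.06 -3.51 -2.9  -2.76 -3.62] [ 20.12  16.12   0.97 125.95 119.43 136.9 ]
7090 gaps [ 1.09  6.98 12.   16.95 13.62] shift [-1.84 -2.95 -2.57 -2.6  -3.36] [ 20.35  22.56   0.92 124.44 124.86 120.66]
```

In the tool's units: 0.071 m / 0.5 = 0.142, 0.001 m / 0.5 = 0.002.

Emit:
{"api": "send_rows", "payload": {
  "series": [
    [[0,0.002,0],[0,0,0],-0.49],
    [[0,0.002,0.02],[0,0,0],-0.505],
    [[0,0.002,0.044],[0,0,0],-0.505],
    [[0,0.002,0.068],[0,0,0],-0.505],
    [[0,0.002,0.092],[0,0,0],-0.505],
    [[0,0.002,0.112],[0,0,0],-0.505],
    [[0,0.002,0.13],[0,0,0],-0.505],
    [[0,0.002,0.142],[0,0,0],-0.505]
  ]
}}

```text
clock: 21.8
eef_pos: [432.5, -105.9, 60.3]
ee_rot: [180.0, -0.0, -180.0]
ft_force: [-0.2, 0.0, -0.2]
finger_gap: 0.248
grasp_force: 9.2
```

Emit:
{"api": "send_rows", "payload": {
  "series": [
    [[0,0,0],[0,0,0],-0.505],
    [[0,0,0],[0,0,0],-0.505],
    [[0,0,0],[0,0,0],-0.505],
    [[0,0,0],[0,0,0],-0.505]
  ]
}}

```text
clock: 22.2
eef_pos: [433.3, -106.3, 61.7]
ee_rot: [-180.0, 0.1, 180.0]
ft_force: [-0.6, 0.2, -0.0]
finger_gap: 0.247
grasp_force: 9.2
```

```bash
python3 look.py z|head -1; python3 - <<'E'
from h import *
from cell import *
d=np.load("pics/z.npz");a=d["a"].mean(2)
for o in outline_of("scene","beaker")[:2]: print(o["conf"],o["rect"])
for r in range(192,216): print(r,a[r,336:366].round().astype(int))
p=np.array([432.8,-106.1,80.3])
print(proj("scene",[p+[75,8,-42],p+[75,-8,-42],p+[75,8,-24],p+[75,8,0],p+[75,-8,0]]).round(1))
E
```

```text
22.7 [ 2.48000e-01  9.22300e+00  4.32942e+02 -1.06146e+02  6.14310e+01] [-0.69 -0.88 -1.42] [180.   0. 180.]
0.85 [338.8, 196.2, 20.3, 33.3]
0.45 [348.0, 200.3, 28.7, 17.2]
192 [ 28  28  28  30  30  31  40  74 108 102  60  33  30  30  28  28  29  30
  34  44  57  65  62  53  49  51  53  60  72  72]
193 [28 29 28 29 30 29 30 43 63 62 43 33 32 31 31 30 29 30 32 39 50 57 54 45
 42 45 49 53 62 63]
194 [28 29 28 28 28 28 29 29 32 34 38 42 47 50 49 47 47 44 39 38 44 52 52 46
 41 42 46 50 52 51]
195 [29 28 28 29 28 29 30 36 43 54 68 78 86 91 89 87 87 81 69 58 48 48 51 47
 41 42 47 50 50 47]
196 [ 29  30  31  31  31  32  43  62  80  97 112 120 124 125 121 118 117 115
 108  95  72  52  45  44  41  41  47  50  50  48]
197 [ 29  30  30  31  35  48  73 101 119 130 137 139 138 136 131 127 127 129
 131 125 105  72  46  39  38  38  45  49  50  49]
198 [ 29  28  28  30  44  78 109 129 137 138 136 135 135 134 132 131 132 134
 139 145 136 101  56  35  34  35  41  47  50  50]
199 [ 29  29  29  31  56 102 130 136 135 133 133 132 131 129 130 134 139 143
 146 158 157 122  70  38  34  35  38  44  49  50]
2
[... 1406 characters left out ...]
24  23  25  47  94 140 170 189 198 195 183 173 170 178 193 201 198
 196 193 186 176 163 144 109  62  34  30  30  34]
212 [ 25  24  23  24  47  99 151 186 205 213 211 203 192 186 189 203 211 211
 208 208 205 196 178 152 110  61  34  29  30  33]
213 [ 23  23  22  23  50 108 166 201 214 217 216 215 211 206 205 212 215 215
 213 212 211 207 193 163 112  58  31  28  30  34]
214 [ 22  22  22  24  54 116 175 207 216 217 217 217 218 217 216 217 217 216
 214 213 212 211 201 171 117  58  30  29  32  36]
215 [ 22  21  22  24  54 115 175 208 216 217 217 218 218 219 218 218 217 216
 214 214 214 213 204 174 119  59  30  30  33  44]
[[349.3 212.6]
 [353.4 210.4]
 [349.5 206.8]
 [349.8 198.9]
 [353.9 196.8]]
```

Emit:
{"api": "send_rows", "payload": {
  "series": [
    [[0,0,0],[0,0,0],-0.505],
    [[0,0,0],[0,0,0],-0.505],
    [[0,0,0],[0,0,0],-0.505],
    [[0,0,0],[0,0,0],-0.505],
    [[0,0,0],[0,0,0],-0.505],
    [[0,0,0],[0,0,0],-0.505],
    [[0,0,0],[0,0,0],-0.505],
    [[0,0,0],[0,0,0],-0.505]
  ]
}}

```text
clock: 23.55
eef_pos: [432.8, -106.1, 61.3]
ee_rot: [180.0, 0.0, 180.0]
ft_force: [0.2, 0.7, -0.3]
finger_gap: 0.254
grasp_force: 9.2
```

Emit:
{"api": "send_rows", "payload": {
  "series": [
    [[0,0,0],[0,0,0],-0.505],
    [[0,0,0],[0,0,0],-0.505],
    [[0,0,0],[0,0,0],-0.505],
    [[0,0,0],[0,0,0],-0.505],
    [[0,0,0],[0,0,0],-0.505],
    [[0,0,0],[0,0,0],-0.505],
    [[0,0,0],[0,0,0],-0.505],
    [[0,0,0],[0,0,0],-0.505]
  ]
}}

```text
clock: 24.35
eef_pos: [432.8, -106.1, 61.3]
ee_rot: [180.0, 0.0, 180.0]
ft_force: [-0.4, 0.4, -0.6]
finger_gap: 0.251
grasp_force: 9.2
```

Emit:
{"api": "send_rows", "payload": {
  "series": [
    [[0,0,0],[0,0,0],-0.505],
    [[0,0,0],[0,0,0],-0.505],
    [[0,0,0],[0,0,0],-0.505],
    [[0,0,0],[0,0,0],-0.505],
    [[0,0,0],[0,0,0],-0.505],
    [[0,0,0],[0,0,0],-0.505],
    [[0,0,0],[0,0,0],-0.505],
    [[0,0,0],[0,0,0],-0.505]
  ]
}}

```text
clock: 25.15
eef_pos: [432.8, -106.1, 61.3]
ee_rot: [180.0, 0.0, 180.0]
ft_force: [-0.0, 0.3, -0.6]
finger_gap: 0.252
grasp_force: 9.2
```

```bash
python3 -c "
from cell import *
print(close_job())"
```

```text
the job is handed in; nothing more can be done
None
```

Handed in at about 25 s: the funnel stands on its rim about 148 mm from the beaker, and the tweezers are held still with the plates in the beaker; I set the gap to 12 mm from finger width, grip force and image fits (best fit 12 mm, spread 10–12 mm), because the scale line was too fine for the cameras to read.

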